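# Brush out a centrifuge bucket and hold the air blast on the third click

## Robot

A 7-joint arm with a two-finger parallel gripper is mounted at the origin on the work surface. World frame = base frame: x ahead of the robot, y to its left, z up, the work surface at z = 0. Lengths are in mm, angles in rad, forces in N, time in s.
With the tool pointing down it reaches from about 400 to 875 mm from the base axis. Payload 4.4 kg.
Tool frame: the origin (TCP) lies between the finger pads, 19 mm behind the fingertips; this is the grasp point; z points along the fingers, y is the direction in which the jaws open and shut (so a half turn about z gives the same grasp; the last joint's range is limited). The gripper opens to 85 mm and grips with 20 to 120 N. Pads are 22 mm wide; open, the fingers measure 114 mm over their backs; the gripper's body (76 mm by 85 mm) begins 54 mm behind the grasp point. The pads swing forward as they close: fully open they stand 13 mm farther back than shut.
Start: joints at [-1.254, 0.628, 0.038, 1.517, -0.027, 0.996, -0.02], TCP at [242.766, 602.978, 250.013] pointing down, gripper open.
Joint ranges: [-3.06, 3.06], [-0.37, 2.12], [-1.25, 1.32], [0.18, 2.47], [-1.1, 4.24], [0.23, 1.98], [-2.94, 2.94]. Speed limits (rad/s): [2.57, 2.57, 3.14, 3.14, 3.14, 3.14, 3.14].

## Interface

Orientations are given as [roll, pitch, yaw] about the fixed x, y, z axes, in that order (R = Rz(yaw) Ry(pitch) Rx(roll)).
In Python, from cell import ctrl gives the robot as it stands.
- The arm moves only by the shell command python3 -m crank 'ROWS' [OPENING]. ROWS is JSON, a list that holds one entry, the list of rows, each a list of 6 numbers: the shift along the tool's x, y, z in units of 30 mm (1.0 is 30 mm), then the turn, a rotation vector about the tool's x, y, z in units of 6 degrees (1.0 is 6 degrees). In form: [[[tx, ty, tz, rx, ry, rz], ...]]. A call has 1 to 12 rows; each row shifts and turns the pose as measured when the row begins, along the tool's axes as they then stand; what a row does not reach is not made up. A row lasts 1/12 s, in which the tool goes at most 41.7 mm and 7.16 degrees, less where a joint would pass 70% of its speed; a pose out of reach is approached as far as the arm can. A call is refused whole if a number of a shift passes 1 or a number of a turn 1, either way. A call with a gripper value outside its range is refused whole. OPENING is the gripper command: -1 is fully open, 1 is shut, values between are in proportion, set as the call begins (- or left out, the last holds). The fingers move at their own pace and stop on an object; the grip force is fixed at half the most. Time passes only in rows, so rows that do not move let the fingers close. It gives the time, the measured TCP pose, the force and the opening at its end, in the units of the state.
- ctrl.read_state(): the state, without advancing time (a new reading comes with each control period).
- ctrl.get_image(name): name is "scene" or "side" or "wrist"; returns a dict with "color" (384x512x3 uint8, red, green, blue), "depth" (384x512 float32, mm along the optical axis (not along the pixel's ray), 0 where there is no reading), "camera_matrix" (3x3 intrinsics, pixels), "k1" (the pictures are not rectified: a ray, as slopes to the right and down, at radius r is drawn at 1 + k1 r^2 times it, then the intrinsics apply), "R" (3x3) and "t" (3): a world point X has camera coordinates R X + t. Camera axes: x right, y down, z forward; pixel columns grow to the right and rows downward; lengths in mm; the calibration is good to about 2 mm. A picture is of the moment at which its call begins.
- ctrl.finish_job(): hands the job in, once; it reports no verdict.
Trained networks look in a picture, given as the dict that the camera call returned (one of the last four; its "shot" number tells which), for a name from the list of things; names that differ only in an ending like _2 or _b are one class to them, and where a whole thing is asked for, a point or a joint stands for the part that bears it (a point fixed in the world has none). Each returns a list of dicts, best first, with "conf" (0 to 1); they miss things now and then, are a little off and sometimes report something else, mostly with a low value. They report only what shows in the picture. A call takes as long as a camera call.
- ctrl.search_frame(query, picture): "extent" ([centre column, centre row, width, height] in pixels, round what is visible of it).
The state is a dict: "clock": time; "qpos": joint angles; "qd": joint speeds; "tau": joint torques, N m; "eef_pos": TCP position; "tool_rot": TCP orientation; "force": force on the tool from outside, world axes, zero at the start; "torque": the same for the moment, N m; "width": finger opening in mm.
Only numpy, scipy, OpenCV 4.12 (cv2) and the standard library are available. Lean on these libraries where they do the work, as an engineer would, in place of code of your own. Each camera call takes 0.05 s, during which the arm holds its last target. There are 200 camera calls.

## Task

Clean out the centrifuge bucket that sits in the cleaning stand: take the long bottle brush from its green holder and scrub the inside with three full strokes, each right down to the bottom and then back up until the brush head is at least half out of the mouth, then stand the brush back in its holder and let go of it. Then turn the blue air knob on the stand clockwise from off, feeling the clicks, to the third stop and not on to the fourth, and finish while still holding it there, because it springs back to off if you let go. Leave the bucket seated in its cradle and do not disturb the tube racks and the timer.

Things in the scene. Friction and masses are not known exactly. Their poses are not given: they have to be found in the camera images.
- stand: fixed bucket cleaning stand: steel plate 150 (x) x 280 (y) x 8 mm, origin under its centre, z up. White cradle with the bucket at y +85 mm; grey valve block 70 x 70, 53 mm high, at y -85 mm, air knob on top, gauge low on its -x side. Steel air pipe along the +x edge, rising behind the bucket (x 52 to 80 mm, top 158 mm high)
- bucket: dark grey round swing-out centrifuge bucket, loose, 0.3 kg, upright in the cradle with 3 mm play. Origin: centre of its underside, z up along its axis. Outside 72 mm across (85 mm over two bosses on +y and -y), 95 mm high; bore 64 mm across, inner floor 8 mm and mouth 95 mm above the origin
- cradle_seat (a point): centre of the cradle's floor, where the bucket's origin sits (14 mm above the bench); z up, axes as the stand
- brush: long bottle brush, loose, 80 g, standing head down in its holder. Origin: centre of the head's lower end, z up the brush. White bristle head 59 mm across, z 0 to 74 mm: outer bristle tips give way freely, stiff core 48 mm across, flat below; wire stem 6 mm thick; round blue handle 16 mm thick, z 148 to 222 mm
- brush_grip (a point): point on the brush's axis in its blue handle, 185 mm above the brush's origin: put the TCP here, tool pointing down along the brush, any yaw
- brush_holder: green round cup, fixed to the bench, 84 mm across at the foot and 72 mm at the rim, 85 mm high, bore 64 mm across; origin at the centre of its underside, z up. The brush stands on its inner floor, 8 mm above the origin. It stands on one side of the stand and the blue rack on the other, either way round
- knob_bar: blue bar grip of the air knob, turning about its vertical z: 42 mm long (x), 14 mm thick (y), 30 mm high. Origin: centre of its underside, on the turning axis, 65 mm above the bench, on a black skirt 52 mm across. White pointer line at its -x end; at off it points to the stand's -x (black mark of the dial); blue dots mark the stops
- knob_grip (a point): on the knob's turning axis, 23 mm above knob_bar's origin, 7 mm below the bar's top: put the TCP here, pointing down, to pinch the bar across its 14 mm thickness (along its y)
- air_selector (a joint): angle of the air knob, rad: 0 at off, growing clockwise seen from above. Click stops every 0.419 (24 deg): third 1.257, fourth 1.676, fifth 2.094, then an end stop. A spring, 0.14 N m at off to 0.18 at the end, always pulls it back to off; the clicks add +-0.10 N m, hardest a quarter step past each stop, easing before the next; they do not hold it
- blue_rack: bystander: white rack of blue-capped sample tubes, loose, 113 x 71 mm, 98 mm high, origin at the centre of its underside
- purple_rack: bystander: white rack of purple-capped sample tubes, loose, 92 x 71 mm, 98 mm high, origin at the centre of its underside
- timer: bystander: round green lab timer lying flat, loose, 60 mm across, 16 mm high, origin at the centre of its underside
- nozzle_tip (a point): tip of the brass air nozzle, 135 mm above the bench, 45 mm to the stand's +x of the bucket's axis, so outside the bucket's mouth (109 mm high); it points down into the bucket

How it is judged:
By the outcome, as a careful person would: the job done as asked, in the order asked, and still so for the second after the job is handed in, while the arm keeps its last pose, push and grip.
It also fails if it takes over 72 s, if anything falls off the work surface, if the arm or the gripper's body presses on something with over 40 N, if the wrist force passes 120 N, or if a joint passes its speed limit or range.

## Working session

There is one attempt and no reset: what is moved stays moved. The work goes in short steps, Python scripts to look and compute and a shell command to move; the robot and the scene stay as the last step left them, time stands still between calls to the robot, and variables do not carry over. Pictures are saved under pics/ and viewed, about 8 in all and at most 12, crops included, and the job is handed in when it is done.

```bash
ls; mkdir -p pics
cat > h.py <<'E'
import numpy as np, cv2
from cell import ctrl
from scipy.spatial.transform import Rotation as Ro
def px2w(p,u,v,z=None,depth=None):
    K=np.array(p["camera_matrix"]);R=np.array(p["R"]);t=np.array(p["t"])
    a=np.array([(u-K[0,2])/K[0,0],(v-K[1,2])/K[1,1]]);s=a.copy()
    for _ in range(20): s=a/(1+p["k1"]*(s@s))
    d=np.array([s[0],s[1],1.]);c=-R.T@t;w=R.T@d
    if z is not None: return c+w*(z-c[2])/w[2]
    return c+w*depth
def cloud(p):
    K=np.array(p["camera_matrix"]);R=np.array(p["R"]);t=np.array(p["t"])
    v,u=np.mgrid[:384,:512]
    a=np.stack([(u-K[0,2])/K[0,0],(v-K[1,2])/K[1,1]],-1);s=a.copy()
    for _ in range(20): s=a/(1+p["k1"]*(s**2).sum(-1,keepdims=True))
    d=np.concatenate([s,np.ones((384,512,1))],-1)*p["depth"][...,None]
    return (d-t)@R
def w2px(p,X):
    c=np.array(p["R"])@np.array(X)+np.array(p["t"]);s=c[:2]/c[2];s=s*(1+p["k1"]*(s@s))
    K=np.array(p["camera_matrix"]);return K[0,0]*s[0]+K[0,2],K[1,1]*s[1]+K[1,2]
def save(p,n): cv2.imwrite("pics/"+n,p["color"][...,::-1])
E
python3 - <<'E'
from h import *
ims=[]
for n in("scene","side"):
    p=ctrl.get_image(n);ims.append(p["color"]);C=cloud(p)
    print(n,"cam",(-np.array(p["R"]).T@np.array(p["t"])).round())
    for q in("stand","bucket","brush","brush_holder","knob_bar","blue_rack","purple_rack","timer"):
        for r in ctrl.search_frame(q,p)[:1]:
            u,v,w,h=r["extent"];print(q,round(r["conf"],2),np.round(r["extent"]),C[int(v),int(u)].round())
cv2.imwrite("pics/a.png",np.vstack(ims)[...,::-1][:, :])
a=np.hstack(ims);cv2.imwrite("pics/a.png",cv2.resize(a,(800,300))[...,::-1])
for i,n in enumerate(("s0","s1")):cv2.imwrite(f"pics/{n}.png",ims[i][...,::-1])
s=ctrl.read_state();print(s)
E
```

```text
pics
scene cam [1363.   77.  675.]
stand 0.75 [236. 214. 121.  66.] [549. -61.   7.]
bucket 0.93 [268. 207.  26.  39.] [635.  31. 101.]
brush 0.77 [383. 151.  26.  55.] [163. 392.   2.]
brush_holder 0.89 [377. 183.  33.  40.] [464. 314.  71.]
knob_bar 0.69 [211. 191.  17.  18.] [ 538. -129.   72.]
blue_rack 0.88 [154. 175.  34.  46.] [ 492. -298.   84.]
purple_rack 0.67 [291. 274.  43.  66.] [833.  90.  92.]
timer 0.56 [247. 180.  19.  15.] [405. -50.  17.]
side cam [ 303. -776. 1043.]
stand 0.57 [260. 245.  64. 122.] [580. -35.   8.]
bucket 0.74 [253. 211.  34.  38.] [595.  56.  44.]
brush 0.81 [169. 132.  19.  44.] [466. 509.   1.]
brush_holder 0.87 [173. 161.  30.  44.] [435. 293.  70.]
knob_bar 0.49 [172. 161.  26.  38.] [432. 286.  81.]
blue_rack 0.73 [259. 244.  64. 116.] [579. -30.   8.]
purple_rack 0.77 [316. 183.  41.  48.] [773.  49.  89.]
timer 0.79 [191. 275.  24.  23.] [387. -64.  17.]
{'clock': 0.9, 'qpos': array([-1.25378223,  0.62838154,  0.03850182,  1.51737596, -0.02697229,
        0.99632624, -0.0199775 ]), 'qd': array([-0.00053776, -0.0001247 , -0.00121306,  0.00156563,  0.00166992,
        0.0011755 ,  0.00115129]), 'tau': array([-3.39513217e-04, -5.63259923e+01,  1.22569084e+00, -1.93777978e+01,
        1.08928228e-02,  1.43294157e-03, -1.27676813e-05]), 'eef_pos': array([242.78637683, 602.97606652, 250.03314154]), 'tool_rot': array([ 3.14156572e+00, -1.37340626e-05,  2.75879018e+00]), 'force': array([-0.00772805,  0.45284588, -0.3153789 ]), 'torque': array([-0.01365125, -0.01508395,  0.00407396]), 'width': 85.52989213914255}
```

View images.

Run:
```python
import cv2,numpy as np
a=cv2.imread("pics/s0.png")[110:350,120:440];b=cv2.imread("pics/s1.png")[90:330,130:370]
cv2.imwrite("pics/b.png",cv2.resize(a,(800,600),interpolation=cv2.INTER_CUBIC));cv2.imwrite("pics/c.png",cv2.resize(b,(600,600),interpolation=cv2.INTER_CUBIC))
```

```text
(no output)
```

View pics/b.png

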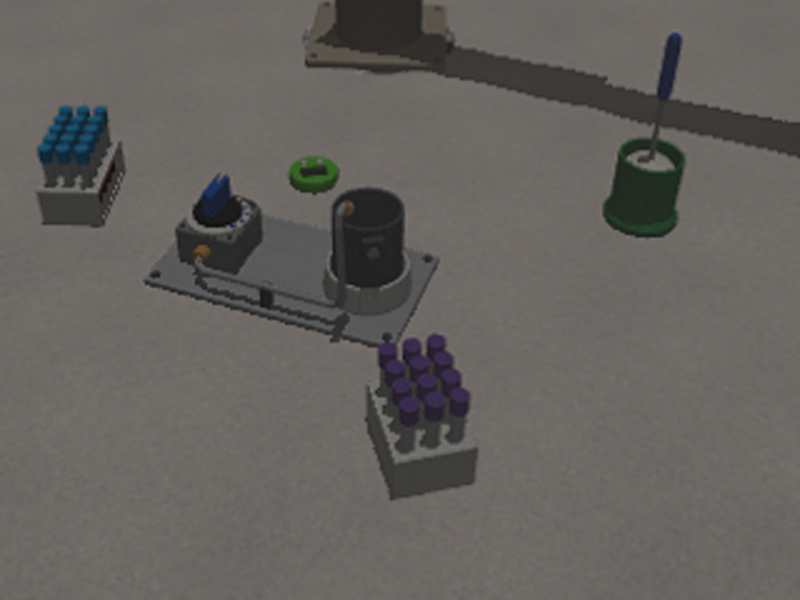

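View pics/c.png

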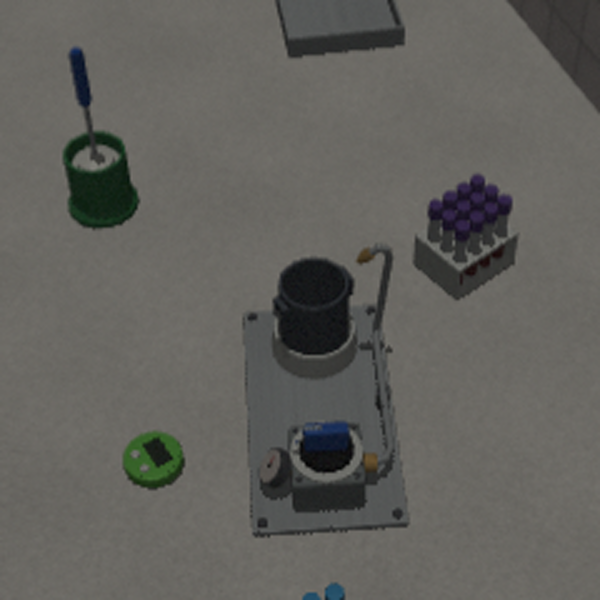

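```bash
cat > fit.py <<'E'
from h import *
from scipy.optimize import least_squares
def circ(P,r): 
    f=least_squares(lambda c:np.hypot(P[:,0]-c[0],P[:,1]-c[1])-r,P[:,:2].mean(0),loss="soft_l1",f_scale=2);return f.x.round(1),len(P)
def ana(n):
    p=ctrl.get_image(n);C=cloud(p).reshape(-1,3);c=p["color"].reshape(-1,3).astype(int)
    hsv=cv2.cvtColor(p["color"],cv2.COLOR_RGB2HSV).reshape(-1,3).astype(int)
    ok=p["depth"].ravel()>0
    g=ok&(hsv[:,0]>45)&(hsv[:,0]<85)&(hsv[:,1]>90)&(C[:,1]>150)
    P=C[g];print(n,"holder z max",np.percentile(P[:,2],98).round(),P.mean(0).round())
    # outer wall model: radius linear 36 rim.. use z>60,outer pixels facing camera
    cam=-np.array(p["R"]).T@np.array(p["t"])
    Q=P[(P[:,2]>25)&(P[:,2]<78)]
    def res(x):return np.hypot(Q[:,0]-x[0],Q[:,1]-x[1])-(40-4*Q[:,2]/85)
    f=least_squares(res,Q[:,:2].mean(0)+(Q[:,:2].mean(0)-cam[:2])*.03,loss="soft_l1",f_scale=2);print("holder outer",f.x.round(1),len(Q),np.median(abs(f.fun)).round(2))
    b=ok&(hsv[:,0]>105)&(hsv[:,0]<128)&(hsv[:,1]>90)
    H=C[b&(C[:,1]>150)&(C[:,2]>100)&(C[:,2]<260)]
    if len(H):
        l=np.polyfit(H[:,2],H[:,0],1),np.polyfit(H[:,2],H[:,1],1);print("handle n",len(H),"z",H[:,2].min().round(),H[:,2].max().round(),"at z193",[np.polyval(k,193).round(1) for k in l],"slope",[k[0].round(3) for k in l])
    kb=C[b&(abs(C[:,1]+90)<90)&(C[:,0]>450)&(C[:,2]>60)&(C[:,2]<105)]
    if len(kb):
        top=kb[kb[:,2]>90];print("knob n",len(kb),kb.mean(0).round(1),"top",len(top),top.mean(0).round(1) if len(top) else"", "zmax",kb[:,2].max().round())
        if len(top)>5:
            (x,y),(w,h),a=cv2.minAreaRect(top[:,:2].astype(np.float32));print(" rect",round(x,1),round(y,1),round(w,1),round(h,1),round(a,1))
    return p,C,c,hsv,ok
E
python3 - <<'E'
from fit import *
for n in("scene","side"):
    p,C,c,hsv,ok=ana(n)
    r=ok&(C[:,2]>103)&(C[:,2]<113)&(abs(C[:,0]-610)<70)&(abs(C[:,1]-50)<60)&(hsv[:,1]<60)
    R=C[r];print("bucket rim",circ(R,34),R[:,2].mean().round(1))
    s=ok&(C[:,2]>4)&(C[:,2]<13)&(abs(C[:,0]-600)<200)&(C[:,1]<180)&(C[:,1]>-220)&(C[:,0]>470)
    S=C[s];(x,y),(w,h),a=cv2.minAreaRect(S[:,:2].astype(np.float32));print("plate",len(S),round(x,1),round(y,1),round(w,1),round(h,1),round(a,2), S[:,2].mean())
E
```

```text
scene holder z max 423.0 [450. 336.  49.]
holder outer [382.5 308.9] 1 0.0
handle n 128 z 160.0 232.0 at z193 [np.float64(420.0), np.float64(344.7)] slope [np.float64(0.336), np.float64(-0.323)]
knob n 125 [ 551.8 -137.    85.9] top 50 [ 548.8 -137.4   95.5] zmax 98.0
 rect 546.4 -137.9 12.4 39.6 71.6
bucket rim (array([592.7,  24.9]), 217) 107.8
plate 2272 634.8 -17.7 394.7 328.4 89.85 9.072311601727723
side holder z max 105.0 [522. 497.  59.]
holder outer [435.  332.8] 554 4.91
handle n 450 z 144.0 233.0 at z193 [np.float64(539.7), np.float64(557.7)] slope [np.float64(-4.859), np.float64(-9.957)]
knob n 189 [ 540.6 -143.6   83.4] top 72 [ 543.1 -142.    93.7] zmax 98.0
 rect 540.7 -139.5 15.1 37.9 73.1
bucket rim (array([589.1,  23.1]), 163) 107.4
plate 3022 634.9 -18.6 396.6 329.2 89.92 7.555156055198893
```

Run:
```python
from fit import *
for n in("scene","side"):
    p=ctrl.get_image(n);C=cloud(p).reshape(-1,3);hsv=cv2.cvtColor(p["color"],cv2.COLOR_RGB2HSV).reshape(-1,3).astype(int)
    ok=(p["depth"].ravel()>0)&(np.hypot(C[:,0]-450,C[:,1]-305)<110)
    cam=-np.array(p["R"]).T@np.array(p["t"])
    g=ok&(hsv[:,0]>45)&(hsv[:,0]<90)&(hsv[:,1]>60)
    Q=C[g&(C[:,2]>25)&(C[:,2]<80)]
    print(n,len(Q))
    d=(cam[:2]-Q[:,:2].mean(0));d/=np.linalg.norm(d)
    # silhouette-based: keep outer wall (camera-facing) by robust fit
    x0=Q[:,:2].mean(0)-0*d
    f=min((least_squares(lambda x:np.hypot(Q[:,0]-x[0],Q[:,1]-x[1])-(40-4*Q[:,2]/85),x0-k*d,loss="cauchy",f_scale=1.5) for k in(0,15,30)),key=lambda f:f.cost)
    print("holder",f.x.round(1),np.median(abs(f.fun)).round(2))
    rim=C[g&(C[:,2]>80)&(C[:,2]<90)];print("rim",len(rim),circ(rim,34))
    H=C[ok&(C[:,2]>160)&(C[:,2]<250)];Hc=hsv[ok&(C[:,2]>160)&(C[:,2]<250)]
    print("handle",len(H),Hc.mean(0).round(),H[:,2].min().round(),H[:,2].max().round())
    for lo in range(155,240,15):
        m=(H[:,2]>=lo)&(H[:,2]<lo+15)
        if m.sum(): print(lo,m.sum(),(np.median(H[m],0)-[*(8*.8*d),0]).round(1))
    W=C[ok&(C[:,2]>95)&(C[:,2]<150)];print("wire",len(W),W.mean(0).round(1) if len(W) else"")
```

```text
scene 390
holder [430.8 328.5] 1.11
rim 100 (array([434.6, 328.2]), 100)
handle 149 [111.  95.  57.] 160.0 233.0
155 17 [434.2 327.  166.5]
170 31 [433.3 327.2 178.1]
185 27 [433.4 326.9 193. ]
200 28 [433.9 327.2 207.8]
215 38 [433.7 326.9 222.3]
230 8 [429.1 326.9 231.4]
wire 42 [434.6 327.6 123.2]
side 410
holder [431.4 329.8] 1.95
rim 73 (array([430.8, 325.6]), 73)
handle 125 [111. 138.  51.] 162.0 234.0
155 9 [432.9 328.6 165.2]
170 27 [430.1 328.4 175.5]
185 28 [431.7 329.1 191.1]
200 24 [430.9 327.4 207.5]
215 33 [430.9 328.8 223.2]
230 4 [433.4 328.1 230.7]
wire 35 [431.  325.8 124. ]
```

```bash
cat > need.py <<'E'
from h import *
import sys
def need(T,yaw=None):
    s=ctrl.read_state();R=Ro.from_euler("xyz",s["tool_rot"]).as_matrix()
    d=R.T@(np.array(T)-s["eef_pos"])/30
    k=np.abs(d).max();out=[d.round(2)]
    Rt=Ro.from_euler("xyz",[np.pi,0,s["tool_rot"][2] if yaw is None else yaw]).as_matrix()
    print("pos",s["eef_pos"].round(1),"rot",s["tool_rot"].round(3),"F",s["force"].round(1),"w",round(s["width"],1),"t",round(s["clock"],2),"q7",s["qpos"][6].round(2))
    print("units",d.round(2),"turn units",(np.degrees((Ro.from_matrix(R.T@Rt)).as_rotvec())/6).round(2))
if __name__=="__main__":
    a=[float(x) for x in sys.argv[1:]];need(a[:3],*a[3:])
E
python3 need.py 432.5 328 290
```

```text
pos [242.8 603.  250. ] rot [-3.142 -0.     2.759] F [ 0.8 -0.1 -0.1] w 85.2 t 1.1 q7 -0.02
units [-9.29 -6.14 -1.33] turn units [-0. -0.  0.]
```

```bash
python3 -m crank '[[[-0.5,-0.33,-0.2,0,0,0],[-0.9,-0.6,-0.3,0,0,0],[-0.9,-0.6,-0.3,0,0,0],[-0.9,-0.6,-0.3,0,0,0],[-0.9,-0.6,-0.2,0,0,0],[-0.9,-0.6,0,0,0,0],[-0.9,-0.6,0,0,0,0],[-0.9,-0.6,0,0,0,0],[-0.9,-0.6,0,0,0,0],[-0.9,-0.5,0,0,0,0],[-0.5,-0.2,0,0,0,0],[0,0,0,0,0,0]]]' -1; python3 need.py 432.5 328 290
python3 - <<'E'
from fit import *
p=ctrl.get_image("wrist");save(p,"w1.png")
print(w2px(p,[432.5,328,193]),w2px(p,[432.5,328,230]))
for n in("scene","side","wrist"):
    p=ctrl.get_image(n)
    for q in("bucket","knob_bar","stand"):print(n,q,[(round(r["conf"],2),np.round(r["extent"])) for r in ctrl.search_frame(q,p)[:2]])
E
```

```text
clock: 2.1
eef_pos: [441.0, 320.1, 292.8]
tool_rot: [3.14, 0.004, 2.758]
force: [-0.3, -0.8, 0.3]
width: 85.5
pos [441.  320.1 292.8] rot [3.14  0.004 2.758] F [-0.3 -0.8  0.3] w 85.5 t 2.1 q7 0.54
units [0.36 0.14 0.09] turn units [0.02 0.04 0.  ]
(np.float64(260.592003742124), np.float64(182.33764821881576)) (np.float64(261.79197025063013), np.float64(198.20270331516542))
scene bucket [(0.67, array([267., 205.,  28.,  39.]))]
scene knob_bar [(0.67, array([208., 190.,  19.,  19.])), (0.35, array([382., 149.,  24.,  56.]))]
scene stand [(0.91, array([235., 213., 118.,  68.])), (0.63, array([207., 190.,  18.,  21.]))]
side bucket [(0.78, array([255., 211.,  33.,  39.]))]
side knob_bar [(0.7, array([260., 268.,  25.,  23.]))]
side stand [(0.92, array([260., 247.,  64., 117.]))]
wrist bucket [(0.86, array([ 85., 372.,  34.,  22.]))]
wrist knob_bar []
wrist stand [(0.64, array([ 76., 298., 152.,  58.]))]
```

View pics/w1.png

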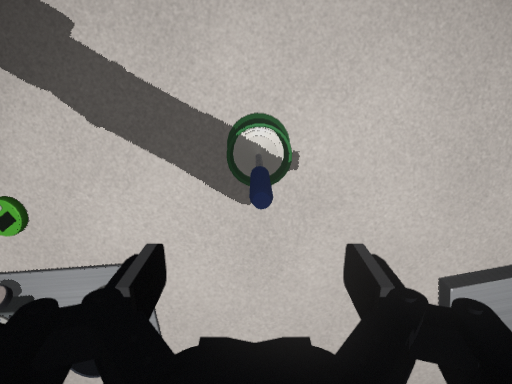

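Wrist view: the blue handle spans (260,170)–(261,208), on my predicted axis (261,182)/(262,198), and the green holder is at (259,150). The estimate holds, so I descend.

```bash
python3 -m crank '[[[0.3,0.14,0,0,0,0],[0.06,0,0.3,0,0,0],[0,0,0.6,0,0,0],[0,0,0.6,0,0,0],[0,0,0.6,0,0,0],[0,0,0.5,0,0,0],[0,0,0.4,0,0,0],[0,0,0.2,0,0,0],[0,0,0,0,0,0]]]' -1; python3 need.py 432.5 328 193
```

```text
clock: 3.5
eef_pos: [425.0, 337.3, 189.4]
tool_rot: [3.137, -0.0, 2.771]
force: [-1.0, -0.1, 0.5]
width: 85.2
pos [425.  337.3 189.4] rot [ 3.137 -0.     2.771] F [-1.  -0.1  0.5] w 85.2 t 3.5 q7 0.52
units [-0.34 -0.2  -0.12] turn units [ 0.04 -0.   -0.  ]
```

```bash
python3 -m crank '[[[-0.3,-0.18,-0.1,0,0,0],[0,0,0,0,0,0]]]' -1; python3 need.py 432.5 328 193;python3 -m crank '[[[0,0,0,0,0,0]]]' -1; python3 need.py 432.5 328 193
```

```text
clock: 3.67
eef_pos: [431.4, 328.7, 192.3]
tool_rot: [3.138, -0.0, 2.773]
force: [1.3, -0.9, -0.2]
width: 85.6
pos [431.4 328.7 192.3] rot [ 3.138 -0.     2.773] F [ 1.3 -0.9 -0.2] w 85.6 t 3.67 q7 0.54
units [-0.04 -0.01 -0.02] turn units [ 0.03 -0.   -0.  ]
clock: 3.75
eef_pos: [431.9, 328.8, 193.0]
tool_rot: [3.137, -0.0, 2.772]
force: [-0.1, 0.2, 0.2]
width: 85.3
pos [431.9 328.8 193. ] rot [ 3.137 -0.     2.772] F [-0.1  0.2  0.2] w 85.3 t 3.75 q7 0.54
units [-0.03 -0.02 -0.  ] turn units [ 0.04 -0.   -0.  ]
```

```bash
python3 -m crank '[[[0,0,0,0,0,0],[0,0,0,0,0,0],[0,0,0,0,0,0],[0,0,0,0,0,0],[0,0,0,0,0,0],[0,0,0,0,0,0],[0,0,0,0,0,0],[0,0,0,0,0,0]]]' 1; python3 need.py 432.5 328 193
```

```text
clock: 4.42
eef_pos: [433.4, 329.0, 196.0]
tool_rot: [3.133, 0.003, 2.771]
force: [1.1, -0.6, -0.0]
width: 14.7
pos [433.4 329.  196. ] rot [3.133e+00 3.000e-03 2.771e+00] F [ 1.1 -0.6 -0. ] w 14.7 t 4.42 q7 0.54
units [ 0.02 -0.04  0.1 ] turn units [0.09 0.03 0.  ]
```

```bash
python3 -m crank '[[[0,0,-0.2,0.05,0,0],[0,0,-0.4,0,0,0],[0,0,-0.5,0,0,0],[0,0,-0.5,0,0,0],[0,0,-0.5,0,0,0],[0,0,-0.6,0,0,0],[0,0,-0.6,0,0,0],[0,0,-0.5,0,0,0],[0,0,-0.3,0,0,0],[0,0,0,0,0,0]]]' 1; python3 need.py 432.5 328 320
python3 - <<'E'
from h import *
s=ctrl.read_state();T=s["eef_pos"]
for n in("scene","side"):
    p=ctrl.get_image(n);C=cloud(p).reshape(-1,3);hsv=cv2.cvtColor(p["color"],cv2.COLOR_RGB2HSV).reshape(-1,3).astype(int)
    cam=-np.array(p["R"]).T@np.array(p["t"]);d=cam[:2]-T[:2];d/=np.linalg.norm(d)
    ok=(p["depth"].ravel()>0)&(np.hypot(C[:,0]-T[0],C[:,1]-T[1])<55)
    w=ok&(C[:,2]>100)&(C[:,2]<230)
    h=C[w];print(n,len(h),"zmin head",np.percentile(h[:,2],[0,2,5]).round(1))
    for lo in range(105,300,15):
        m=ok&(C[:,2]>=lo)&(C[:,2]<lo+15)
        if m.sum(): print(lo,m.sum(),np.median(C[m],0).round(1),"halfspan",(np.ptp(C[m]@np.array([d[1],-d[0],0]))/2).round(1) if 0 else (np.ptp(C[m][:,:2]@np.array([d[1],-d[0]]))/2).round(1))
E
```

```text
clock: 5.25
eef_pos: [431.2, 328.9, 325.5]
tool_rot: [-3.139, -0.0, 2.772]
force: [0.4, 0.3, -0.8]
width: 14.7
pos [431.2 328.9 325.5] rot [-3.139 -0.     2.772] F [ 0.4  0.3 -0.8] w 14.7 t 5.25 q7 0.53
units [-0.05 -0.01  0.18] turn units [-0.02 -0.    0.  ]
scene 596 zmin head [139.9 145.8 150.5]
135 29 [451.5 329.1 146.1] halfspan 25.8
150 109 [451.2 319.2 156.1] halfspan 28.4
165 118 [450.5 319.9 171.4] halfspan 28.6
180 115 [450.8 321.6 186.4] halfspan 28.3
195 188 [443.6 324.3 202.6] halfspan 27.1
210 30 [433.3 326.4 211.7] halfspan 10.5
225 15 [433.4 326.1 233.2] halfspan 3.2
240 13 [433.3 326.1 247.4] halfspan 2.7
255 14 [433.  327.4 263.3] halfspan 2.6
270 13 [432.5 326.7 277.3] halfspan 2.6
285 29 [436.2 327.2 294.4] halfspan 7.2
side 544 zmin head [138.4 146.3 150.1]
135 27 [427.5 305.6 147.2] halfspan 27.8
150 96 [423.1 305.  157.5] halfspan 28.9
165 93 [425.6 306.2 173. ] halfspan 28.8
180 108 [423.6 306.9 189. ] halfspan 28.3
195 199 [425.3 318.5 203.7] halfspan 28.5
210 17 [428.6 323.6 212.6] halfspan 6.9
225 9 [427.2 325.6 232.1] halfspan 2.3
240 13 [427.7 327.  248.4] halfspan 2.9
255 10 [428.  326.7 261.8] halfspan 2.6
270 11 [427.6 324.9 277.3] halfspan 3.3
285 23 [426.9 320.8 292.4] halfspan 6.7
```

```bash
python3 need.py 588 35 325
```

```text
pos [430.4 328.3 323.5] rot [-3.136e+00 -2.000e-03  2.772e+00] F [-0.1  0.2 -0.9] w 14.7 t 5.35 q7 0.53
units [-8.43 -7.22 -0.03] turn units [-0.05 -0.02  0.  ]
```

```bash
python3 -m crank '[[[-0.4,-0.34,-0.1,-0.05,0,0],[-0.8,-0.69,0,0,0,0],[-0.8,-0.69,0,0,0,0],[-0.8,-0.69,0,0,0,0],[-0.8,-0.69,0,0,0,0],[-0.8,-0.69,0,0,0,0],[-0.8,-0.69,0,0,0,0],[-0.8,-0.69,0,0,0,0],[-0.8,-0.69,0,0,0,0],[-0.5,-0.4,0,0,0,0],[-0.3,-0.2,0,0,0,0],[0,0,0,0,0,0]]]' 1; python3 need.py 591 25 325;  python3 -m crank '[[[0,0,0,0,0,0]]]' 1; python3 need.py 591 25 325
python3 - <<'E'
from h import *
from scipy.optimize import least_squares
s=ctrl.read_state();T=s["eef_pos"];ims=[]
for n in("scene","side"):
    p=ctrl.get_image(n);C=cloud(p);K=p["color"]
    u,v=w2px(p,[591,25,120]);u,v=int(u),int(v)
    ims.append(cv2.resize(K[v-60:v+60,u-60:u+60],(400,400),interpolation=cv2.INTER_CUBIC))
    C=C.reshape(-1,3);ok=p["depth"].ravel()>0
    for lo,hi in((150,200),(225,285)):
        m=ok&(C[:,2]>lo)&(C[:,2]<hi)&(np.hypot(C[:,0]-T[0],C[:,1]-T[1])<40)
        r=29 if hi<210 else 3
        f=least_squares(lambda c:np.hypot(C[m][:,0]-c[0],C[m][:,1]-c[1])-r,T[:2],loss="soft_l1");print(n,"brush axis",lo,m.sum(),f.x.round(1))
    m=ok&(C[:,2]>45)&(C[:,2]<104)&(np.hypot(C[:,0]-591,C[:,1]-25)<50)
    Q=C[m];f=least_squares(lambda c:np.hypot(Q[:,0]-c[0],Q[:,1]-c[1])-36,[591,25],loss="cauchy",f_scale=1);print(n,"bucket wall",len(Q),f.x.round(1),np.median(abs(f.fun)).round(2))
cv2.imwrite("pics/d.png",np.hstack(ims)[...,::-1])
E
```

```text
clock: 6.35
eef_pos: [571.9, 55.1, 310.4]
tool_rot: [-3.125, -0.023, 2.781]
force: [0.1, -0.5, -1.6]
width: 14.8
pos [571.9  55.1 310.4] rot [-3.125 -0.023  2.781] F [ 0.1 -0.5 -1.6] w 14.8 t 6.35 q7 1.13
units [-0.94 -0.72 -0.5 ] turn units [-0.16 -0.22  0.  ]
clock: 6.43
eef_pos: [571.2, 55.5, 309.4]
tool_rot: [-3.125, -0.025, 2.781]
force: [1.1, 0.7, -1.1]
width: 14.8
pos [571.2  55.5 309.4] rot [-3.125 -0.025  2.781] F [ 1.1  0.7 -1.1] w 14.8 t 6.43 q7 1.12
units [-0.96 -0.73 -0.53] turn units [-0.16 -0.24  0.  ]
scene brush axis 150 518 [561.8  53.5]
scene brush axis 225 82 [573.9  55.6]
scene bucket wall 684 [591.4  24.4] 1.96
side brush axis 150 496 [566.4  57.6]
side brush axis 225 60 [566.1  51.7]
side bucket wall 752 [587.5  23.6] 2.14
```

View pics/d.png

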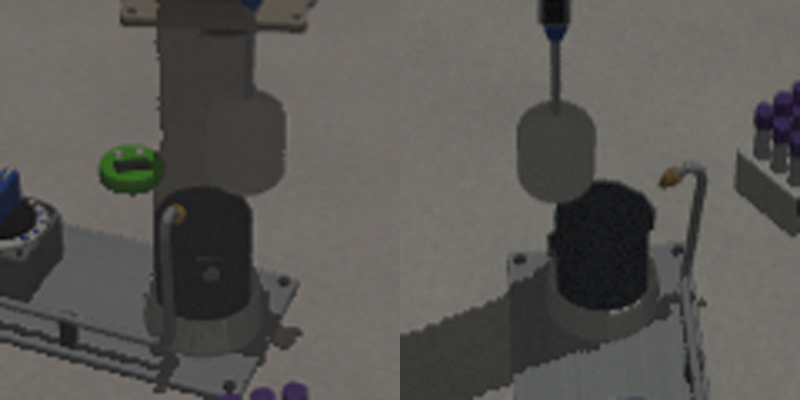

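The crops show the brush head hanging up-left of the bucket mouth and clear of the nozzle. The bucket's axis is at about (590, 24). Next I level the tool, raise it, then centre.

```bash
python3 -m crank '[[[0,0,-0.5,-0.16,-0.24,0],[-0.3,-0.25,-0.1,0,0,0],[-0.3,-0.25,-0.05,0,0,0],[-0.25,-0.2,-0.05,0,0,0],[0,0,0,0,0,0]]]' 1; python3 need.py 590 24.5 300 ;  python3 -m crank '[[[0,0,0,0,0,0]]]' 1; python3 need.py 590 24.5 300
```

```text
clock: 6.95
eef_pos: [587.0, 34.1, 330.6]
tool_rot: [3.139, -0.003, 2.796]
force: [-0.5, -0.4, -1.0]
width: 14.7
pos [587.   34.1 330.6] rot [ 3.139e+00 -3.000e-03  2.796e+00] F [-0.5 -0.4 -1. ] w 14.7 t 6.95 q7 1.18
units [-0.21 -0.27  1.02] turn units [ 0.02 -0.03 -0.  ]
clock: 7.03
eef_pos: [587.2, 33.9, 330.3]
tool_rot: [3.139, -0.004, 2.795]
force: [-0.1, 0.0, -1.4]
width: 14.8
pos [587.2  33.9 330.3] rot [ 3.139 -0.004  2.795] F [-0.1  0.  -1.4] w 14.8 t 7.03 q7 1.18
units [-0.2  -0.26  1.01] turn units [ 0.02 -0.04 -0.  ]
```

```bash
python3 -m crank '[[[-0.15,-0.18,0.1,0.02,-0.03,0],[-0.06,-0.1,0.2,0,0,0],[0,0,0.2,0,0,0],[0,0,0,0,0,0]]]' 1; python3 need.py 590 24.5 300
cat > br.py <<'E'
from h import *
from scipy.optimize import least_squares
T=ctrl.read_state()["eef_pos"]
for n in("scene","side"):
    p=ctrl.get_image(n);C=cloud(p).reshape(-1,3);ok=p["depth"].ravel()>0
    near=ok&(np.hypot(C[:,0]-T[0],C[:,1]-T[1])<38)
    z0=T[2]-187
    for lo,hi,r in((max(z0+5,114),z0+65,29),(z0+85,z0+145,3)):
        Q=C[near&(C[:,2]>lo)&(C[:,2]<hi)]
        if len(Q)<8: continue
        f=least_squares(lambda c:np.hypot(Q[:,0]-c[0],Q[:,1]-c[1])-r,T[:2],loss="soft_l1");print(n,"brush r",r,len(Q),f.x.round(1))
    Q=C[ok&(C[:,2]>45)&(C[:,2]<104)&(np.hypot(C[:,0]-591,C[:,1]-25)<50)]
    f=least_squares(lambda c:np.hypot(Q[:,0]-c[0],Q[:,1]-c[1])-36,[590,25],loss="cauchy",f_scale=1);print(n,"bucket",len(Q),f.x.round(1))
E
python3 br.py
```

```text
clock: 7.37
eef_pos: [590.0, 22.9, 312.4]
tool_rot: [-3.141, -0.003, 2.795]
force: [-1.0, -0.3, -2.3]
width: 15.0
pos [590.   22.9 312.4] rot [-3.141e+00 -3.000e-03  2.795e+00] F [-1.  -0.3 -2.3] w 15.0 t 7.37 q7 1.2
units [0.02 0.05 0.41] turn units [-0.01 -0.03  0.  ]
scene brush r 29 540 [585.5  22.1]
scene brush r 3 69 [589.6  22.5]
scene bucket 636 [590.8  24.6]
side brush r 29 453 [588.5  24.5]
side brush r 3 55 [587.7  22. ]
side bucket 601 [589.1  24.6]
```

```bash
python3 -m crank '[[[-0.02,-0.07,0.3,0,0,0],[0,0,0.5,0,0,0],[0,0,0.5,0,0,0],[0,0,0.5,0,0,0],[0,0,0.4,0,0,0],[0,0,0.3,0,0,0],[0,0,0,0,0,0]]]' 1; python3 need.py 591 24.5 209;python3 br.py
```

```text
clock: 8.05
eef_pos: [590.7, 21.8, 234.1]
tool_rot: [3.14, 0.001, 2.797]
force: [-0.8, 0.7, -1.8]
width: 14.6
pos [590.7  21.8 234.1] rot [3.140e+00 1.000e-03 2.797e+00] F [-0.8  0.7 -1.8] w 14.6 t 8.05 q7 1.22
units [0.02 0.09 0.84] turn units [0.02 0.01 0.  ]
scene brush r 3 43 [590.8  20.9]
scene bucket 478 [590.1  24.8]
side brush r 3 41 [589.2  21.5]
side bucket 499 [589.4  24.8]
```

```bash
python3 -m crank '[[[0.03,0.12,0.2,0,0,0],[0,0,0.25,0,0,0],[0,0,0.15,0,0,0],[0,0,0.1,0,0,0],[0,0,0,0,0,0]]]' 1; python3 need.py 591 24.5 209
```

```text
clock: 8.57
eef_pos: [594.5, 26.3, 215.7]
tool_rot: [3.136, 0.009, 2.798]
force: [-0.0, 1.1, -0.5]
width: 14.4
pos [594.5  26.3 215.7] rot [3.136 0.009 2.798] F [-0.   1.1 -0.5] w 14.4 t 8.57 q7 1.22
units [ 0.09 -0.1   0.22] turn units [0.05 0.09 0.  ]
```

```bash
python3 -m crank '[[[0,0,0.1,0,0,0],[0,0,0.1,0,0,0]]]' 1; python3 need.py 591 24.5 209
```

```text
clock: 8.73
eef_pos: [595.0, 26.4, 210.0]
tool_rot: [3.136, 0.011, 2.798]
force: [-2.2, -0.0, 18.6]
width: 14.6
pos [595.   26.4 210. ] rot [3.136 0.011 2.798] F [-2.2 -0.  18.6] w 14.6 t 8.73 q7 1.22
units [ 0.11 -0.1   0.03] turn units [0.06 0.1  0.  ]
```

```bash
python3 -m crank '[[[0.08,-0.07,-0.2,0.05,0.1,0],[0,0,-0.4,0,0,0],[0,0,-0.5,0,0,0],[0,0,-0.5,0,0,0],[0,0,-0.4,0,0,0],[0,0,0,0,0,0]]]' 1; python3 need.py 591 24.5 209; python3 br.py
```

```text
clock: 9.23
eef_pos: [591.5, 24.6, 270.4]
tool_rot: [-3.141, -0.002, 2.797]
force: [-0.1, 0.4, -1.2]
width: 14.2
pos [591.5  24.6 270.4] rot [-3.141e+00 -2.000e-03  2.797e+00] F [-0.1  0.4 -1.2] w 14.2 t 9.23 q7 1.21
units [ 0.01 -0.01  2.05] turn units [-0.01 -0.02  0.  ]
scene brush r 29 300 [586.9  23.7]
scene brush r 3 56 [590.7  24.4]
scene bucket 479 [590.3  25. ]
side brush r 29 315 [589.7  26.3]
side brush r 3 34 [590.4  22. ]
side bucket 452 [589.3  25.1]
```

```bash
python3 -m crank '[[[0,0,0.3,0,0,0],[0,0,0.5,0,0,0],[0,0,0.5,0,0,0],[0,0,0.3,0,0,0],[0,0,0.15,0,0,0],[0,0,0.1,0,0,0]]]' 1; python3 need.py 591 24.5 210
```

```text
clock: 9.83
eef_pos: [590.4, 24.1, 209.8]
tool_rot: [-3.14, -0.004, 2.797]
force: [-8.1, -0.8, 51.0]
width: 14.9
pos [590.4  24.1 209.8] rot [-3.14  -0.004  2.797] F [-8.1 -0.8 51. ] w 14.9 t 9.83 q7 1.22
units [-0.02  0.02 -0.01] turn units [-0.02 -0.04  0.  ]
```

```bash
python3 -m crank '[[[0,0,-0.2,0,0,0],[0,0,-0.4,0,0,0],[0,0,-0.5,0,0,0],[0,0,-0.5,0,0,0],[0,0,-0.4,0,0,0],[0,0,0,0,0,0]]]' 1; python3 need.py 591 24.5 210; python3 -m crank '[[[0,0,0.3,0,0,0],[0,0,0.5,0,0,0],[0,0,0.5,0,0,0],[0,0,0.3,0,0,0],[0,0,0.1,0,0,0],[0,0,0,0,0,0]]]' 1; python3 need.py 591 24.5 210
```

```text
clock: 10.33
eef_pos: [590.2, 23.6, 270.1]
tool_rot: [-3.138, -0.006, 2.796]
force: [0.3, 0.2, -0.9]
width: 14.5
pos [590.2  23.6 270.1] rot [-3.138 -0.006  2.796] F [ 0.3  0.2 -0.9] w 14.5 t 10.33 q7 1.21
units [-0.03  0.04  2.  ] turn units [-0.03 -0.06  0.  ]
clock: 10.83
eef_pos: [587.2, 23.5, 210.1]
tool_rot: [-3.136, -0.012, 2.796]
force: [-1.1, 0.2, 12.2]
width: 14.7
pos [587.2  23.5 210.1] rot [-3.136 -0.012  2.796] F [-1.1  0.2 12.2] w 14.7 t 10.83 q7 1.22
units [-0.11  0.07  0.  ] turn units [-0.05 -0.11  0.  ]
```

```bash
python3 -m crank '[[[-0.08,0.05,-0.2,-0.05,-0.11,0],[0,0,-0.4,0,0,0],[0,0,-0.5,0,0,0],[0,0,-0.5,0,0,0],[0,0,-0.5,0,0,0],[0,0,-0.5,0,0,0],[0,0,-0.5,0,0,0],[0,0,-0.4,0,0,0],[0,0,-0.4,0,0,0],[0,0,0,0,0,0],[0,0,0,0,0,0]]]' 1; python3 need.py 432 328.5 335
python3 - <<'E'
from h import *
p=ctrl.get_image("side");T=ctrl.read_state()["eef_pos"];a=p["color"][130:300,140:340]
cv2.imwrite("pics/e.png",cv2.resize(a,(700,595),interpolation=cv2.INTER_CUBIC)[...,::-1])
C=cloud(p).reshape(-1,3);m=(p["depth"].ravel()>0)&(np.hypot(C[:,0]-T[0],C[:,1]-T[1])<45)&(C[:,2]>112);print("brush low",np.percentile(C[m][:,2],[0,1,2]))
E
python3 br.py
```

```text
clock: 11.75
eef_pos: [592.4, 24.3, 338.9]
tool_rot: [3.136, 0.012, 2.796]
force: [0.1, 0.5, -2.6]
width: 14.5
pos [592.4  24.3 338.9] rot [3.136 0.012 2.796] F [ 0.1  0.5 -2.6] w 14.5 t 11.75 q7 1.2
units [8.47 7.73 0.07] turn units [0.05 0.11 0.  ]
brush low [112.20634848 164.71229966 172.83504984]
scene brush r 29 567 [590.5  23.8]
scene brush r 3 67 [593.5  24.2]
scene bucket 683 [591.3  24.5]
side brush r 29 491 [593.   26.3]
side brush r 3 53 [591.6  23.6]
side bucket 749 [587.4  23.5]
```

View pics/e.png

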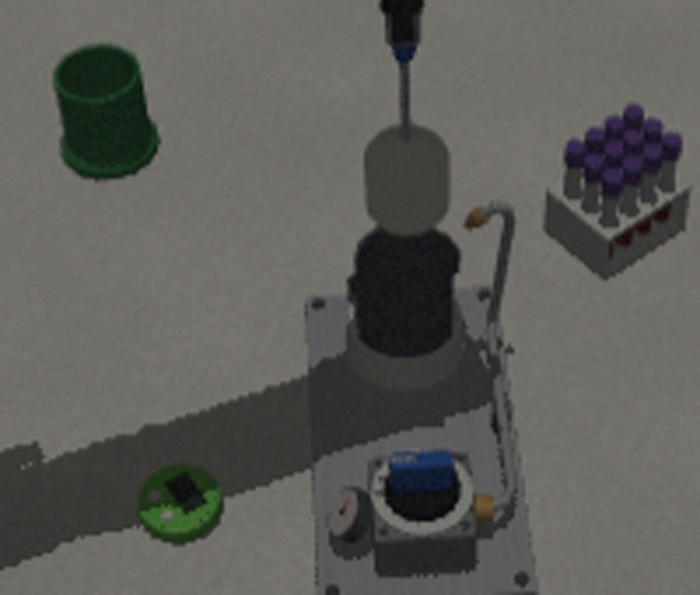

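The picture shows the brush clear above the bucket (head at 405,175), the bucket seated and upright, and the holder empty at (105,110). Returning the brush.

```bash
python3 -m crank '[[[0.4,0.37,0,0.05,0.1,0],[0.8,0.73,0,0,0,0],[0.8,0.73,0,0,0,0],[0.8,0.73,0,0,0,0],[0.8,0.73,0,0,0,0],[0.8,0.73,0,0,0,0],[0.8,0.73,0,0,0,0],[0.8,0.73,0,0,0,0],[0.8,0.73,0,0,0,0],[0.5,0.45,0,0,0,0],[0.2,0.2,0,0,0,0],[0,0,0,0,0,0]]]' 1; python3 need.py 432 328.5 310
python3 - <<'E'
from fit import *
for n in("scene","side"):
    p=ctrl.get_image(n);C=cloud(p).reshape(-1,3);hsv=cv2.cvtColor(p["color"],cv2.COLOR_RGB2HSV).reshape(-1,3).astype(int)
    ok=(p["depth"].ravel()>0)&(np.hypot(C[:,0]-432,C[:,1]-328)<80)&(hsv[:,0]>45)&(hsv[:,0]<90)&(hsv[:,1]>60)
    cam=-np.array(p["R"]).T@np.array(p["t"]);d=cam[:2]-[432,328];d/=np.linalg.norm(d)
    Q=C[ok&(C[:,2]>20)&(C[:,2]<80)];Q=Q[(Q[:,:2]-[432,328])@d>5]
    f=least_squares(lambda x:np.hypot(Q[:,0]-x[0],Q[:,1]-x[1])-(39-3*Q[:,2]/85),[432,328],loss="cauchy",f_scale=1);print(n,"holder",len(Q),f.x.round(1),np.median(abs(f.fun)).round(2))
    rim=C[ok&(C[:,2]>80)&(C[:,2]<92)];print("rim",circ(rim,34))
    e=rim[:,:2].astype(np.float32);print(cv2.minEnclosingCircle(e))
E
```

```text
clock: 12.9
eef_pos: [440.6, 301.6, 324.5]
tool_rot: [-3.124, -0.014, 2.789]
force: [0.7, -0.6, -0.7]
width: 14.4
pos [440.6 301.6 324.5] rot [-3.124 -0.014  2.789] F [ 0.7 -0.6 -0.7] w 14.4 t 12.9 q7 0.6
units [0.57 0.75 0.48] turn units [-0.17 -0.13  0.  ]
scene holder 423 [430.8 328.7] 1.01
rim (array([434.4, 328. ]), 120)
((434.54925537109375, 328.6045837402344), 36.81415939331055)
side holder 365 [431.5 330.2] 1.28
rim (array([430.8, 326.7]), 75)
((429.5798034667969, 325.6960144042969), 36.362937927246094)
```

```bash
python3 -m crank '[[[0.2,0.25,-0.1,-0.17,-0.13,0],[0.2,0.27,0,0,0,0],[0.12,0.2,0,0,0,0],[0,0,0,0,0,0],[0,0,0,0,0,0]]]' 1; python3 need.py 432 328.5 300; sed 's/591/432/g;s/-25/-328/g;s/590,25/432,328/' br.py > br2.py; python3 br2.py | grep brush
```

```text
clock: 13.42
eef_pos: [438.9, 320.6, 327.9]
tool_rot: [-3.141, 0.006, 2.774]
force: [0.3, -0.7, -1.1]
width: 14.6
pos [438.9 320.6 327.9] rot [-3.141  0.006  2.774] F [ 0.3 -0.7 -1.1] w 14.6 t 13.42 q7 0.54
units [0.32 0.16 0.93] turn units [-0.01  0.05 -0.  ]
scene brush r 29 480 [435.6 320.3]
scene brush r 3 59 [439.4 318.8]
side brush r 29 408 [437.5 322.7]
side brush r 3 45 [436.6 317.9]
```

```bash
python3 -m crank '[[[0.28,0.16,0,0,0.05,0],[0,0,0.1,0,0,0],[0,0,0.3,0,0,0],[0,0,0.3,0,0,0],[0,0,0,0,0,0]]]' 1; python3 need.py 432 328.5 200; python3 br2.py | grep brush
```

```text
clock: 13.93
eef_pos: [432.5, 328.0, 304.9]
tool_rot: [-3.141, 0.0, 2.773]
force: [-0.2, -1.3, -1.3]
width: 14.4
pos [432.5 328.  304.9] rot [-3.141  0.     2.773] F [-0.2 -1.3 -1.3] w 14.4 t 13.93 q7 0.53
units [0.02 0.01 3.5 ] turn units [-0.01  0.   -0.  ]
scene brush r 29 452 [428.1 327.9]
scene brush r 3 56 [433.3 325.9]
side brush r 29 392 [430.4 330.6]
side brush r 3 43 [430.1 328.4]
```

```bash
python3 -m crank '[[[0,0,0.3,0,0,0],[0,0,0.5,0,0,0],[0,0,0.5,0,0,0],[0,0,0.5,0,0,0],[0,0,0.5,0,0,0],[0,0,0.4,0,0,0],[0,0,0.3,0,0,0],[0,0,0.1,0,0,0],[0,0,0,0,0,0]]]' 1; python3 need.py 432 328.5 196
```

```text
clock: 14.78
eef_pos: [435.3, 328.6, 207.5]
tool_rot: [3.137, 0.004, 2.771]
force: [-0.0, 0.2, -0.0]
width: 14.6
pos [435.3 328.6 207.5] rot [3.137 0.004 2.771] F [-0.   0.2 -0. ] w 14.6 t 14.78 q7 0.54
units [ 0.1  -0.04  0.38] turn units [0.04 0.04 0.  ]
```

```bash
python3 -m crank '[[[0.08,-0.03,0.2,0.04,0.04,0],[0,0,0.12,0,0,0],[0,0,0.05,0,0,0],[0,0,0,0,0,0]]]' 1; python3 need.py 432 328.5 196
```

```text
clock: 15.12
eef_pos: [433.4, 329.4, 196.8]
tool_rot: [3.139, 0.001, 2.771]
force: [-0.2, -0.3, -0.7]
width: 14.2
pos [433.4 329.4 196.8] rot [3.139e+00 1.000e-03 2.771e+00] F [-0.2 -0.3 -0.7] w 14.2 t 15.12 q7 0.54
units [ 0.03 -0.04  0.03] turn units [0.02 0.01 0.  ]
```

```bash
python3 -m crank '[[[0,0,0.07,0,0,0],[0,0,0.05,0,0,0]]]' 1; python3 need.py 432 328.5 196
```

```text
clock: 15.28
eef_pos: [434.6, 330.2, 195.9]
tool_rot: [3.136, 0.002, 2.771]
force: [-2.4, -3.0, 14.4]
width: 14.5
pos [434.6 330.2 195.9] rot [3.136e+00 2.000e-03 2.771e+00] F [-2.4 -3.  14.4] w 14.5 t 15.28 q7 0.54
units [ 0.06 -0.08 -0.  ] turn units [0.05 0.02 0.  ]
```

```bash
python3 -m crank '[[[0,-0.02,-0.02,0.05,0.02,0],[0,0,0,0,0,0],[0,0,0,0,0,0],[0,0,0,0,0,0],[0,0,0,0,0,0],[0,0,0,0,0,0],[0,0,0,0,0,0]]]' -1; python3 need.py 432 328.5 300; python3 -m crank '[[[0,0,-0.3,0,0,0],[0,0,-0.5,0,0,0],[0,0,-0.6,0,0,0],[0,0,-0.6,0,0,0],[0,0,-0.6,0,0,0],[0,0,-0.6,0,0,0],[0,0,-0.4,0,0,0],[0,0,0,0,0,0]]]' -1; python3 need.py 432 328.5 300
python3 - <<'E'
from h import *
p=ctrl.get_image("wrist");save(p,"w2.png")
p=ctrl.get_image("side");C=cloud(p).reshape(-1,3);m=(p["depth"].ravel()>0)&(np.hypot(C[:,0]-432,C[:,1]-328)<50)
for lo in range(95,240,20):
    q=C[m&(C[:,2]>lo)&(C[:,2]<lo+20)]
    if len(q):print(lo,len(q),np.median(q,0).round(1))
E
```

```text
clock: 15.87
eef_pos: [435.6, 330.6, 198.3]
tool_rot: [3.137, 0.003, 2.771]
force: [-0.2, 0.1, -0.4]
width: 85.1
pos [435.6 330.6 198.3] rot [3.137e+00 3.000e-03 2.771e+00] F [-0.2  0.1 -0.4] w 85.1 t 15.87 q7 0.54
units [ 0.08 -0.09 -3.39] turn units [0.04 0.02 0.  ]
clock: 16.53
eef_pos: [434.5, 329.6, 313.8]
tool_rot: [3.139, 0.001, 2.771]
force: [0.1, 0.6, 0.2]
width: 85.6
pos [434.5 329.6 313.8] rot [3.139e+00 1.000e-03 2.771e+00] F [0.1 0.6 0.2] w 85.6 t 16.53 q7 0.53
units [ 0.06 -0.07  0.46] turn units [0.02 0.01 0.  ]
95 11 [431.8 329.3 108.1]
115 15 [432.9 329.1 126. ]
135 11 [431.5 326.8 147.5]
155 26 [431.7 325.2 165.7]
175 36 [431.3 325.1 185.7]
195 34 [431.3 324.9 205.7]
215 36 [432.  325.5 224.3]
```

View pics/w2.png

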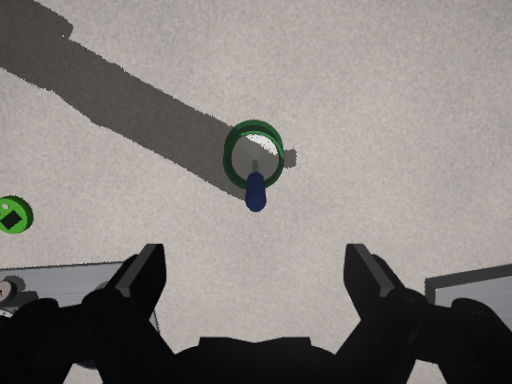

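The brush stands upright in its holder (handle 255,170–210) and the gripper has released it. Now I move above the knob.

```bash
python3 need.py 544 -139 280 2.86
```

```text
pos [433.5 328.9 311.4] rot [-3.141 -0.     2.771] F [-0.6  0.1  0.2] w 85.2 t 16.63 q7 0.53
units [ -9.08 -13.2    1.05] turn units [-0.01 -0.   -0.85]
```

```bash
python3 -m crank '[[[-0.3,-0.45,0,0,0,0],[-0.6,-0.9,0,0,0,0],[-0.65,-0.95,0,0,0,0],[-0.65,-0.95,0,0,0,0],[-0.65,-0.95,0,0,0,0],[-0.65,-0.95,0,0,0,0],[-0.65,-0.95,0,0,0,0],[-0.65,-0.95,0,0,0,0],[-0.65,-0.95,0,0,0,0],[-0.65,-0.95,0,0,0,0],[-0.65,-0.95,0,0,0,0],[-0.65,-0.95,0,0,0,0]]]' -1; python3 need.py 544 -139 280 2.86
```

```text
clock: 17.63
eef_pos: [518.0, -61.4, 296.4]
tool_rot: [-3.131, -0.025, 2.792]
force: [1.7, -0.4, 0.5]
width: 85.7
pos [518.  -61.4 296.4] rot [-3.131 -0.025  2.792] F [ 1.7 -0.4  0.5] w 85.7 t 17.63 q7 1.36
units [-1.71 -2.13  0.53] turn units [-0.1  -0.24 -0.65]
```

```bash
python3 -m crank '[[[-0.5,-0.6,0.1,-0.1,-0.24,-0.3],[-0.5,-0.6,0.1,0,0,-0.2],[-0.3,-0.4,0.1,0,0,-0.1],[0,0,0,0,0,0],[0,0,0,0,0,0]]]' -1; python3 need.py 544 -139 180 2.86
python3 - <<'E'
from h import *
p=ctrl.get_image("wrist");C=cloud(p);hsv=cv2.cvtColor(p["color"],cv2.COLOR_RGB2HSV)
m=(hsv[...,0]>100)&(hsv[...,0]<128)&(hsv[...,1]>90)&(C[...,2]>60)&(C[...,2]<105)&(np.abs(C[...,1]+139)<60)
Q=C[m];print(len(Q),Q.mean(0).round(1) if len(Q) else "");t=Q[Q[:,2]>91]
print("top",len(t),t.mean(0).round(1),cv2.minAreaRect(t[:,:2].astype(np.float32)))
a=p["color"].copy()
cv2.imwrite("pics/w3.png",a[...,::-1])
E
```

```text
clock: 18.05
eef_pos: [536.4, -133.0, 280.5]
tool_rot: [-3.135, -0.008, 2.842]
force: [1.0, 0.6, 0.3]
width: 85.4
pos [ 536.4 -133.   280.5] rot [-3.135 -0.008  2.842] F [1.  0.6 0.3] w 85.4 t 18.05 q7 1.54
units [-0.33 -0.09  3.35] turn units [-0.06 -0.08 -0.17]
506 [ 541.  -138.3   93.1]
top 460 [ 542.5 -138.6   94.6] ((542.2459106445312, -138.966796875), (13.525287628173828, 41.68925857543945), 73.12118530273438)
```

View pics/w3.png

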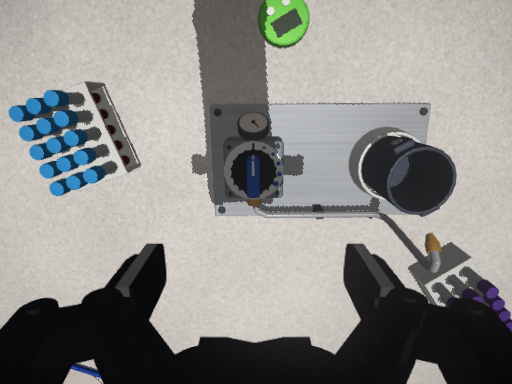

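Wrist view: the blue bar is at (253,172) with its pointer at off, the bucket is seated at (405,175), and the blue rack is well clear to the left. Knob axis is (542.2, −139) with the bar at 163.1°, so the grip yaw is 2.847.

```bash
python3 -m crank '[[[-0.2,0.05,0.2,-0.05,-0.07,-0.05],[-0.05,0.02,0.4,0,0,0],[0,0,0.7,0,0,0],[0,0,0.7,0,0,0],[0,0,0.7,0,0,0],[0,0,0.5,0,0,0],[0,0,0.3,0,0,0],[0,0,0,0,0,0]]]' -1; python3 need.py 542.2 -139 150 2.847;  python3 -m crank '[[[0,0,0,0,0,0]]]' -1; python3 need.py 542.2 -139 150 2.847
```

```text
clock: 18.77
eef_pos: [546.8, -118.9, 169.9]
tool_rot: [3.135, 0.002, 2.866]
force: [-0.4, 0.7, 0.1]
width: 85.3
pos [ 546.8 -118.9  169.9] rot [3.135e+00 2.000e-03 2.866e+00] F [-0.4  0.7  0.1] w 85.3 t 18.77 q7 1.57
units [-0.03 -0.69  0.66] turn units [0.06 0.02 0.18]
clock: 18.85
eef_pos: [546.8, -117.7, 169.6]
tool_rot: [3.135, 0.001, 2.868]
force: [0.6, -0.3, -0.7]
width: 85.3
pos [ 546.8 -117.7  169.6] rot [3.135e+00 1.000e-03 2.868e+00] F [ 0.6 -0.3 -0.7] w 85.3 t 18.85 q7 1.57
units [-0.04 -0.73  0.65] turn units [0.07 0.01 0.2 ]
```

```bash
python3 -m crank '[[[-0.02,-0.4,0.1,0.06,0,0.1],[0,-0.3,0.1,0,0,0.05],[0,0,0.3,0,0,0],[0,0,0,0,0,0]]]' -1; python3 need.py 542.2 -139 110 2.847;  python3 -m crank '[[[0,0,0,0,0,0]]]' -1; python3 need.py 542.2 -139 110 2.847
```

```text
clock: 19.18
eef_pos: [543.3, -139.8, 156.1]
tool_rot: [3.141, 0.007, 2.852]
force: [-0.1, 1.6, -0.3]
width: 85.2
pos [ 543.3 -139.8  156.1] rot [3.141 0.007 2.852] F [-0.1  1.6 -0.3] w 85.2 t 19.18 q7 1.59
units [0.05 0.01 1.54] turn units [0.01 0.07 0.05]
clock: 19.27
eef_pos: [543.3, -140.7, 156.2]
tool_rot: [3.141, 0.008, 2.851]
force: [-0.2, -0.4, -0.0]
width: 85.4
pos [ 543.3 -140.7  156.2] rot [3.141 0.008 2.851] F [-0.2 -0.4 -0. ] w 85.4 t 19.27 q7 1.59
units [0.06 0.04 1.54] turn units [0.   0.08 0.03]
```

```bash
python3 -m crank '[[[0.05,0.04,0.2,0,0.08,0.03],[0,0,0.4,0,0,0],[0,0,0.4,0,0,0],[0,0,0.3,0,0,0],[0,0,0.1,0,0,0],[0,0,0,0,0,0]]]' -1; python3 need.py 542.2 -139 89 2.847
python3 - <<'E'
from h import *
p=ctrl.get_image("wrist");C=cloud(p);hsv=cv2.cvtColor(p["color"],cv2.COLOR_RGB2HSV)
m=(hsv[...,0]>100)&(hsv[...,0]<128)&(hsv[...,1]>90)&(C[...,2]>60)&(C[...,2]<105)&(np.abs(C[...,1]+139)<60)
Q=C[m];t=Q[Q[:,2]>91]
print("top",len(t),t.mean(0).round(1),cv2.minAreaRect(t[:,:2].astype(np.float32)))
E
```

```text
clock: 19.77
eef_pos: [543.4, -138.7, 112.6]
tool_rot: [3.14, 0.001, 2.846]
force: [0.2, 0.7, 0.3]
width: 85.7
pos [ 543.4 -138.7  112.6] rot [3.140e+00 1.000e-03 2.846e+00] F [0.2 0.7 0.3] w 85.7 t 19.77 q7 1.59
units [ 0.04 -0.02  0.79] turn units [ 0.01  0.01 -0.01]
top 1747 [ 541.7 -138.5   94.7] ((542.1679077148438, -138.81980895996094), (13.788473129272461, 41.61781692504883), 73.8502197265625)
```

```bash
python3 -m crank '[[[0.03,-0.02,0.2,0,0,-0.05],[0,0,0.3,0,0,0],[0,0,0.2,0,0,0],[0,0,0,0,0,0]]]' -1; python3 need.py 542.2 -139 89 2.853
```

```text
clock: 20.15
eef_pos: [543.6, -139.1, 91.3]
tool_rot: [3.14, 0.004, 2.852]
force: [0.1, 0.1, -0.6]
width: 85.2
pos [ 543.6 -139.1   91.3] rot [3.14  0.004 2.852] F [ 0.1  0.1 -0.6] w 85.2 t 20.15 q7 1.6
units [ 0.04 -0.01  0.08] turn units [ 0.02  0.04 -0.01]
```

```bash
python3 -m crank '[[[0,0,0.05,0,0,0],[0,0,0,0,0,0]]]' -1;python3 need.py 542.2 -139 89 2.853
```

```text
clock: 20.32
eef_pos: [543.3, -139.1, 89.2]
tool_rot: [3.14, 0.003, 2.852]
force: [-0.9, -0.2, 0.4]
width: 85.1
pos [ 543.3 -139.1   89.2] rot [3.140e+00 3.000e-03 2.852e+00] F [-0.9 -0.2  0.4] w 85.1 t 20.32 q7 1.6
units [ 0.04 -0.01  0.01] turn units [ 0.02  0.03 -0.01]
```

```bash
python3 -m crank '[[[0.03,0,0,0,0,0],[0,0,0,0,0,0],[0,0,0,0,0,0],[0,0,0,0,0,0],[0,0,0,0,0,0],[0,0,0,0,0,0],[0,0,0,0,0,0],[0,0,0,0,0,0]]]' 1; python3 need.py 542.2 -139 89 2.853; python3 -c "
from cell import ctrl;print(ctrl.read_state()['torque'])"
```

```text
clock: 20.98
eef_pos: [543.2, -138.3, 90.3]
tool_rot: [3.139, 0.005, 2.853]
force: [1.3, -0.6, -2.0]
width: 12.4
pos [ 543.2 -138.3   90.3] rot [3.139 0.005 2.853] F [ 1.3 -0.6 -2. ] w 12.4 t 20.98 q7 1.6
units [ 0.03 -0.03  0.04] turn units [ 0.02  0.05 -0.  ]
[-0.12802027  0.00510505 -0.04171949]
```

```bash
cat > st.py <<'E'
from cell import ctrl
import numpy as np
s=ctrl.read_state();y=s["tool_rot"][2]
print("turned deg",round(np.degrees(2.853-y),1),"pos",s["eef_pos"].round(1),"tilt",s["tool_rot"][:2].round(3),"F",s["force"].round(1),"T",s["torque"].round(3),"w",round(s["width"],1),"t",round(s["clock"],2))
E
for i in 1; do python3 -m crank '[[[0,0,0,0,0,0.5],[0,0,0,0,0,0.5],[0,0,0,0,0,0.5]]]' 1 >/dev/null; python3 st.py; python3 -m crank '[[[0,0,0,0,0,0.5],[0,0,0,0,0,0.5]]]' 1 >/dev/null; python3 st.py;  python3 need.py 542.2 -139 89 ; done
```

```text
turned deg 9.2 pos [ 543.1 -138.4   90.3] tilt [3.138 0.005] F [-0.1  0.   0.4] T [-0.115  0.113  0.224] w 12.7 t 21.23
turned deg 15.4 pos [ 543.1 -138.5   90.3] tilt [3.138 0.004] F [ 0.1  0.3 -0.6] T [-0.163  0.076  0.125] w 12.9 t 21.4
pos [ 543.1 -138.5   90.3] rot [3.138 0.004 2.585] F [ 0.1  0.3 -0.6] w 12.9 t 21.4 q7 1.43
units [ 0.02 -0.03  0.04] turn units [0.03 0.04 0.  ]
```

```bash
python3 -m crank '[[[0,0,0,0,0,0.5],[0,0,0,0,0,0.5]]]' 1 >/dev/null; python3 st.py; python3 -m crank '[[[0,0,0,0,0,0.5],[0,0,0,0,0,0.5]]]' 1 >/dev/null; python3 st.py; python3 -m crank '[[[0,0,0,0,0,0.5],[0,0,0,0,0,0.5]]]' 1 >/dev/null; python3 st.py; python3 -m crank '[[[0,0,0,0,0,0.5],[0,0,0,0,0,0.5]]]' 1 >/dev/null; python3 st.py; python3 -m crank '[[[0,0,0,0,0,0.5],[0,0,0,0,0,0.5]]]' 1 >/dev/null; python3 st.py; python3 need.py 542.2 -139 89
```

```text
turned deg 21.6 pos [ 543.  -138.5   90.3] tilt [3.138 0.004] F [-0.5  0.4 -0.5] T [-0.14   0.101  0.109] w 12.9 t 21.57
turned deg 27.8 pos [ 543.  -138.6   90.3] tilt [3.138 0.004] F [-0.4 -0.4 -0.1] T [-0.168  0.185  0.21 ] w 12.9 t 21.73
turned deg 34.0 pos [ 543.  -138.6   90.3] tilt [3.138e+00 3.000e-03] F [ 0.8 -0.4 -0.7] T [-0.144  0.139  0.245] w 12.9 t 21.9
turned deg 40.2 pos [ 542.9 -138.6   90.3] tilt [3.138e+00 3.000e-03] F [ 0.8  0.1 -0.6] T [-0.161  0.143  0.082] w 12.8 t 22.07
turned deg 46.5 pos [ 542.8 -138.7   90.3] tilt [3.138e+00 3.000e-03] F [ 0.4  0.6 -0.5] T [-0.127  0.142  0.151] w 12.8 t 22.23
pos [ 542.8 -138.7   90.3] rot [3.138e+00 3.000e-03 2.042e+00] F [ 0.4  0.6 -0.5] w 12.8 t 22.23 q7 1.06
units [-0.   -0.02  0.04] turn units [0.03 0.03 0.  ]
```

```bash
python3 -m crank '[[[0,0,0,0,0,0.5],[0,0,0,0,0,0.5]]]' 1 >/dev/null; python3 st.py; python3 -m crank '[[[0,0,0,0,0,0.5],[0,0,0,0,0,0.5]]]' 1 >/dev/null; python3 st.py; python3 -m crank '[[[0,0,0,0,0,0.5],[0,0,0,0,0,0.5]]]' 1 >/dev/null; python3 st.py; python3 -m crank '[[[0,0,0,0,0,0.4]]]' 1 >/dev/null; python3 st.py; python3 -m crank '[[[0,0,0,0,0,0.3]]]' 1 >/dev/null; python3 st.py
cat > kn.py <<'E'
from h import *
for n in("wrist","side","scene"):
    p=ctrl.get_image(n);C=cloud(p);hsv=cv2.cvtColor(p["color"],cv2.COLOR_RGB2HSV)
    m=(hsv[...,0]>100)&(hsv[...,0]<128)&(hsv[...,1]>90)&(C[...,2]>66)&(C[...,2]<102)&(np.hypot(C[...,0]-542,C[...,1]+139)<27)
    t=C[m];print(n,len(t),t.mean(0).round(1) if len(t) else "",cv2.minAreaRect(t[:,:2].astype(np.float32)) if len(t)>5 else "")
    if n=="wrist":save(p,"w_k.png")
E
python3 kn.py
```

```text
turned deg 52.7 pos [ 542.7 -138.7   90.3] tilt [3.138e+00 3.000e-03] F [ 0.6 -0.   0.5] T [-0.067  0.181  0.264] w 12.5 t 22.4
turned deg 58.8 pos [ 542.7 -138.7   90.3] tilt [3.139e+00 3.000e-03] F [ 0.1 -0.4 -0. ] T [-0.089  0.156  0.24 ] w 13.2 t 22.57
turned deg 65.1 pos [ 542.6 -138.7   90.3] tilt [3.139e+00 2.000e-03] F [-0.6  0.1  0.2] T [-0.153  0.175  0.087] w 12.4 t 22.73
turned deg 67.6 pos [ 542.6 -138.7   90.3] tilt [3.139e+00 2.000e-03] F [-0.7 -0.5  1.1] T [-0.103  0.159  0.086] w 12.9 t 22.82
turned deg 69.5 pos [ 542.5 -138.7   90.3] tilt [3.139e+00 2.000e-03] F [ 0.  -0.3  1.3] T [-0.115  0.199  0.061] w 12.5 t 22.9
wrist 2631 [ 542.6 -134.2   92.6] ((542.8080444335938, -138.28286743164062), (14.007874488830566, 42.140499114990234), 3.6814968585968018)
side 90 [ 541.8 -152.1   87.6] ((541.431640625, -145.25564575195312), (14.471578598022461, 31.834247589111328), 4.858306884765625)
scene 66 [ 548.3 -134.6   83.2] ((547.6820678710938, -137.26377868652344), (6.578268527984619, 40.46257019042969), 3.2548346519470215)
```

View pics/w_k.png

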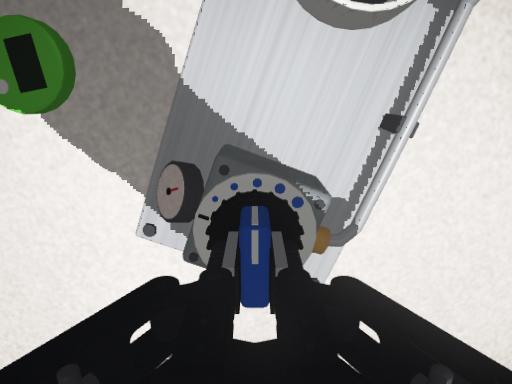

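```bash
python3 -m crank '[[[0,0,0,0,0,0.3]]]' 1 >/dev/null; python3 st.py; python3 -m crank '[[[0,0,0,0,0,0.15]]]' 1 >/dev/null; python3 st.py; python3 kn.py; python3 st.py
```

```text
turned deg 71.1 pos [ 542.5 -138.7   90.3] tilt [3.139e+00 2.000e-03] F [-0.9  0.  -0.1] T [-0.115  0.173  0.093] w 13.0 t 23.13
turned deg 72.1 pos [ 542.5 -138.7   90.3] tilt [3.139e+00 2.000e-03] F [ 1.3 -0.8  0.3] T [-0.107  0.221  0.191] w 13.0 t 23.22
wrist 2640 [ 542.8 -134.2   92.6] ((543.2703857421875, -138.10223388671875), (14.627344131469727, 42.0123176574707), 1.7083128690719604)
side 91 [ 541.2 -151.3   88. ] ((541.8572998046875, -144.28846740722656), (34.646297454833984, 13.656004905700684), 83.22175598144531)
scene 62 [ 548.8 -134.5   82.9] ((548.0733032226562, -137.56097412109375), (6.37741756439209, 40.612056732177734), 0.9446703195571899)
turned deg 72.0 pos [ 542.5 -138.7   90.3] tilt [3.139e+00 2.000e-03] F [0.6 0.5 1.1] T [-0.087  0.181  0.104] w 13.0 t 23.37
```

```bash
python3 - <<'E'
from h import *
p=ctrl.get_image("side");a=cv2.resize(p["color"][90:330,130:370],(590,590),interpolation=cv2.INTER_CUBIC);cv2.imwrite("pics/fin.png",a[...,::-1])
T=[]
for _ in range(10): ctrl.get_image("side");T.append(ctrl.read_state()["torque"][2])
print(np.round(T,3))
E
python3 st.py; python3 br.py | grep bucket
```

```text
[0.164 0.171 0.215 0.204 0.202 0.184 0.144 0.21  0.174 0.145]
turned deg 72.0 pos [ 542.6 -138.7   90.3] tilt [3.139e+00 2.000e-03] F [-1.2  0.3 -0.6] T [-0.095  0.176  0.145] w 12.9 t 23.92
scene bucket 684 [591.   24.7]
side bucket 23 [583.1  13.5]
```

View pics/fin.png

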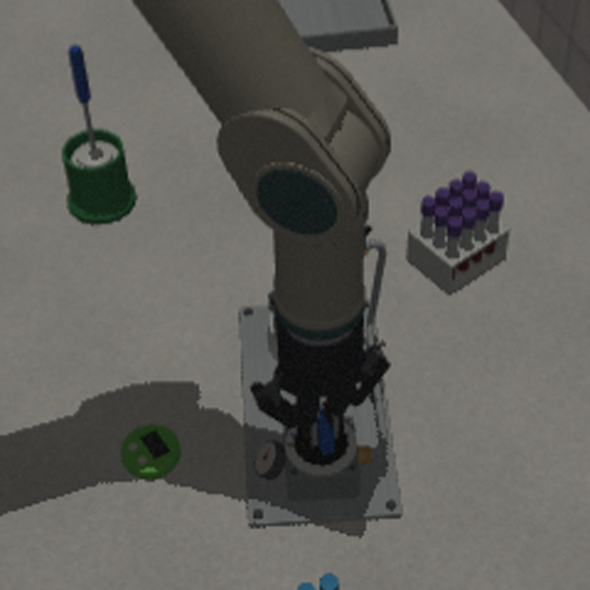

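The brush is in its holder (95,150), the timer and racks are where they were, and the knob holds steady at 72° with a mean torque of about 0.18 N m, which is what the third stop should give. Handing in.

```bash
python3 -c "
from cell import ctrl;print(ctrl.finish_job())"; python3 st.py
```

```text
the job is handed in; nothing more can be done
None
the job is handed in; nothing more can be done
```

I finished the whole job and handed it in at about 24 s, with the gripper still holding the air knob at the third stop.

- **Scrubbing:** I made three full strokes. Each touched the bottom, at 19, 51 and 12 N; the second pressed harder than I meant. The first two came back up until about 82 mm of brush height cleared the bucket floor datum (72 mm is half out). The third went up and right out of the mouth.
- **Brush:** It went back into the holder until it touched the floor, and I let go. Pictures afterwards show it standing upright.
- **Knob:** Three torque peaks passed on the way. It held steady for the last half second or so before hand-in. The tool had turned 72.0° and the last wrist picture put the bar at 71.8°. The holding torque averaged about 0.18 N m, against about 0.16 expected at the third stop.
- **Bucket:** The scene camera found it seated at (591, 24.7), unchanged. The side camera's last bucket reading disagreed, but the arm was blocking its view.
- **Racks and timer:** The purple rack and timer look unmoved in the last picture. The blue rack was mostly out of that view. The arm stayed well clear of it.

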